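# Unlatch the dice cassette and hold it over the army carton

### The job

Swing the yellow keeper on the dock fully aside, then pinch the two orange catches of the dice cassette together, lift the cassette straight out of the dock, and carry it to over the middle of the open cardboard carton. Finish while still holding it there by its pinched catches, level, still, and with its underside at least 5 cm above the carton's rim: do not put it down or let go. Keep the cassette upright all the way, and leave the carton, the blue figure, the tape measure and the grey ruin where they stand.

Things in the scene. Friction and masses are not known exactly. Their poses are not given: they have to be found in the camera images.
- dock: Grey dock fixed to the table at its left or right side, yaw within 0.5 rad: base plate 200 x 100 x 8 mm with a tray (inside 103 x 63 mm, walls to 46 mm above the table). Origin: on the table under the tray's centre; x along the tray, away from the keeper; y from catch to catch. The catches' noses are trapped in windows at mid-length of its long walls, under edges 34 mm above the table.
- keeper_pivot (a point): Point on the vertical axis of the keeper, 70 mm from the dock's origin to its -x, 62.5 mm above the table, on top of a steel post 18 mm across.
- keeper (a joint): Angle (rad) of the yellow keeper, a bar 52 x 14 x 6 mm, 62 to 69 mm above the table. At 0 it points along the dock's +x over the cassette's near end and blocks it; it opens anticlockwise from above (towards the dock's +y) to a stop at 1.75 and stays where left (friction 0.02 N m). Clear of the cassette above 1.3; fully aside is 1.57 or more. Starts at 0 to 0.25.
- keeper_peg (a point): Centre of the top of the keeper's yellow upright peg, 12 mm in diameter, which stands 34 mm high on the bar, from 68.5 to 102.5 mm above the table, 28 mm from the pivot axis. Free all round for fingers.
- cassette: Dice cassette, loose but latched in the dock: black and clear box 100 mm (x) by 61 mm (y) by 52 mm high, dice inside, about 0.26 kg. Origin: centre of its underside; its axes run as the dock's; in the dock its underside is 8 mm above the table and its clear top 60 mm. The two catches stand at mid-length, one on each y side.
- tab_left (a point): Centre of the outer gripping face of the left (+y) orange catch, 27.5 mm from the cassette's mid-plane, 77 mm above its underside (85 mm above the table in the dock). The catch is an upright plate 26 mm wide (x), 5 mm thick, standing 40 mm above the clear top; 55 mm over both outer faces when out, 41 mm pinched. Beside the tabs nothing stands higher than 46 mm above the table.
- tab_right (a point): The same point on the right (-y) catch.
- catch_left (a joint): Inward travel (m) of the left catch, sliding along y: 0 out, 0.007 at its stop. A spring pushes it out, 2.8 N at 0, 5.3 N at the stop. Its nose is trapped under the dock's window edge until it is in by about 0.005; both must be in for the cassette to come out. A grip of 15 to 30 N across both tabs drives both to their stops and carries the cassette.
- catch_right (a joint): The same for the right catch, which moves towards +y.
- carton: Open cardboard carton, loose, 200 x 160 mm and 60 mm high, walls 5 mm, eight small figures standing inside at its long sides below the rim, 0.5 kg. Origin: centre of its underside. It stands at the other side of the work area from the dock.
- walker: Bystander: blue game figure 68 mm tall on a round black base 56 mm across, loose, 80 g. Origin: centre of its underside.
- tape: Bystander: red tape measure, 62 x 34 mm and 58 mm high, loose. Origin: centre of its underside.
- ruin: Bystander: grey ruined wall corner, 70 x 120 mm and 100 mm high, loose, 0.18 kg. Origin: at the foot of its long wall, at the middle.

How it is judged:
By the outcome, as a careful person would: the job done as asked, in the order asked, and still so for the second after the job is handed in, while the arm keeps its last pose, push and grip.
It also fails if it takes over 54 s, if anything falls off the work surface, if the arm or the gripper's body presses on something with over 40 N, if the wrist force passes 120 N, or if a joint passes its speed limit or range.

### The arm

A 6-joint arm with a two-finger parallel gripper is mounted at the origin on the work surface. World frame = base frame: x ahead of the robot, y to its left, z up, the work surface at z = 0. Lengths are in m, angles in rad, forces in N, time in s.
With the tool pointing down it reaches from about 0.35 to 1 m from the base axis. Payload 7.1 kg.
Tool frame: the origin (TCP) lies midway between the tips of the shut fingers; the grasp point (between the pads) lies 19 mm behind it; x points along the fingers, y is the direction in which the jaws open and shut, and the axes are right-handed (so a half turn about x gives the same grasp; the last joint's range is limited). The gripper opens to 85 mm and grips with 20 to 120 N. Pads are 22 mm wide; open, the fingers measure 114 mm over their backs; the gripper's body (76 mm by 85 mm) begins 54 mm behind the grasp point. The pads swing forward as they close: fully open they stand 13 mm farther back than shut.
Start: joints at [-1.226, 0.423, 1.63, -0, 1.089, -0.019], TCP at [0.222, -0.584, 0.231] pointing down, gripper open.
Joint ranges: [-3, 3], [-0.9, 2.11], [0.09, 2.58], [-1.31, 4.45], [0.11, 2.69], [-2.54, 2.54]. Speed limits (rad/s): [2.39, 2.39, 3.01, 3.14, 3.14, 3.14].

### API

Orientations are given as a unit quaternion [x, y, z, w].
In Python, from bench import manip, eyes, order, cut_out gives the robot as it stands. The module is installed in compiled form; this text tells all that it offers.
- The arm moves only by the tool move_arm, never from a script. Its argument "steps" is a list that holds one entry, the list of rows, each a list of 6 numbers: the shift along the world's x, y, z as a fraction of full scale, then the turn, a rotation vector about the world's x, y, z as a fraction of full scale. In form: [[[x, y, z, wx, wy, wz], ...]]. A call has 1 to 10 rows; each row is the pose to reach, as a shift and turn from the pose commanded when the call began, turning the shorter way round; what a row does not reach only later rows make up. Full scale, the value 1, is 25 cm for a shift and 180 degrees for a turn. A row lasts 1/8 s, in which the tool goes at most 62.5 mm and 10.7 degrees, less where a joint would pass 70% of its speed; a pose out of reach is approached as far as the arm can. A call with a number of a shift or a turn outside -1 to 1 is refused whole. A call with a gripper value outside its range is refused whole. "gripper" is the opening, from 0 (shut) to 1 (fully open), set as the call begins (left out, the last holds). The fingers move at their own pace and stop on an object; "newtons" is the grip in N (left out, the last holds). Time passes only in rows, so rows that repeat a pose let the fingers close. It gives the time, the measured TCP pose, the force and the opening at its end, in the units of the state.
- manip.sense(): the state, without advancing time (a new reading comes with each control period).
- eyes.snapshot(name): name is "scene" or "top" or "wrist"; returns the picture (400x640x3 uint8, blue, green, red); there is no depth.
- eyes.camera_info(name): a dict with "fx", "fy", "cx", "cy" (pixels), "extrinsics" (4x4, takes a point from camera to world coordinates). Camera axes: x right, y down, z forward; pixel columns grow to the right and rows downward; lengths in m; the calibration is good to about 2 mm. The wrist camera is an equidistant fisheye: a pixel r from the principal point sees the ray r / f radians off the axis. A picture is of the moment at which its call begins: read the wrist's pose just before it. camera_info takes no time and is no camera call; for the wrist camera it gives the pose at the moment of the call.
- order.job_done(): hands the job in, once; it reports no verdict.
Trained networks look in the newest picture that a camera, given by its name, has taken for a name from the list of things; names that differ only in an ending like _2 or _b are one class to them, and where a whole thing is asked for, a point or a joint stands for the part that bears it (a point fixed in the world has none). Each returns a list of dicts, best first, with "confidence" (0 to 1); they miss things now and then, are a little off and sometimes report something else, mostly with a low value. They report only what shows in the picture. A call takes as long as a camera call.
- cut_out(camera, label): "region" (400x640 bool, what is visible of it) and "location" ([column, row] in pixels, amid what is visible of it).
The state is a dict: "time": time; "joint_positions": joint angles; "qvel": joint speeds; "effort": joint torques, N m; "ee_pos": TCP position; "tcp_rot": TCP orientation; "contact_force": force on the tool from outside, world axes, zero at the start; "ft_torque": the same for the moment, N m; "width": finger opening in m.
Only numpy, scipy, OpenCV 4.12 (cv2) and the standard library are available. Lean on these libraries where they do the work, as an engineer would, in place of code of your own. Each camera call takes 0.05 s, during which the arm holds its last target. There are 200 camera calls.

## Working session

There is one attempt and no reset: what is moved stays moved. The work goes in short steps, Python scripts to look and compute and a tool call to move; the robot and the scene stay as the last step left them, time stands still between calls to the robot, and variables do not carry over. Pictures are saved under pics/ and viewed, about 8 in all and at most 12, crops included, and the job is handed in when it is done.

Besides the shell and the picture viewer there is one more tool, called as name(argument=value, ...) on one line, values as JSON. move_arm: Moves the arm, as the interface text tells. Shift numbers are shares of 25 cm and turn numbers shares of 180 degrees, none past 1 either way. Its arguments: {"type":"object","properties":{"steps":{"type":"array","items":{"type":"array","items":{"type":"array","items":{"type":"number","minimum":-1,"maximum":1}}}},"gripper":{"type":"number"},"newtons":{"type":"number"}},"required":["steps"]}

```bash
mkdir -p pics; cat > h.py <<'E'
import numpy as np, cv2
from bench import manip, eyes, order, cut_out
def ray(name,uv,info=None):
    c=info or eyes.camera_info(name); T=np.array(c["extrinsics"])
    x=(uv[0]-c["cx"])/c["fx"]; y=(uv[1]-c["cy"])/c["fy"]
    if name=="wrist":
        r=np.hypot(x,y); s=np.sin(r)/r if r>1e-9 else 1; d=np.array([x*s,y*s,np.cos(r)])
    else: d=np.array([x,y,1.])
    return T[:3,3], T[:3,:3]@d
def at_z(name,uv,z,info=None):
    o,d=ray(name,uv,info); return o+d*(z-o[2])/d[2]
def proj(name,P,info=None):
    c=info or eyes.camera_info(name); T=np.array(c["extrinsics"])
    p=T[:3,:3].T@(np.asarray(P,float)-T[:3,3])
    if name=="wrist":
        rr=np.hypot(p[0],p[1]); th=np.arctan2(rr,p[2]); q=p[:2]/max(rr,1e-9)*th
    else: q=p[:2]/p[2]
    return np.array([c["fx"]*q[0]+c["cx"],c["fy"]*q[1]+c["cy"]])
E
python3 - <<'E'
from h import *
print(manip.sense())
ims=[]
for n in ["top","scene"]:
    im=eyes.snapshot(n); cv2.imwrite(f"pics/{n}0.png",im); ims.append(im)
    c=eyes.camera_info(n); print(n,c["fx"],c["cx"],c["cy"],np.round(c["extrinsics"],3).tolist())
    for l in ["dock","keeper","keeper_peg","cassette","tab_left","tab_right","carton","walker","tape","ruin"]:
        for r in cut_out(n,l)[:2]:
            reg=r["region"]; print(n,l,round(r["confidence"],2),np.round(r["location"]),reg.sum(),np.round(at_z(n,r["location"],0.085)[:2],3))
            if n=="top": np.save(f"m_{l}.npy",reg) if not __import__('os').path.exists(f"m_{l}.npy") else 0
E
```

```text
{'time': 0.0, 'joint_positions': array([-1.22597364e+00,  4.23849388e-01,  1.63071570e+00,  4.84423427e-05,
        1.08862684e+00, -1.89687945e-02]), 'qvel': array([-0.00086344,  0.00040561,  0.00145802,  0.00163781, -0.00149132,
        0.00061044]), 'effort': array([-1.69715935e-03, -5.57384384e+01, -2.81746817e+01, -1.19392544e-04,
        7.38212810e-03,  2.21654051e-05]), 'ee_pos': array([ 0.22224916, -0.58353918,  0.23053027]), 'tcp_rot': array([-0.69536578, -0.12846417,  0.69551927, -0.12734337]), 'contact_force': array([ 0.21725263, -0.21612116,  0.63532503]), 'ft_torque': array([ 0.06175953, -0.00774397,  0.01713064]), 'width': 0.08504626689135363}
top 505.10112122373204 312.07522099687577 194.80908026105263 [[0.012, -0.989, 0.147, 0.425], [-1.0, -0.012, 0.0, -0.021], [0.002, -0.147, -0.989, 1.274], [0.0, 0.0, 0.0, 1.0]]
top dock 0.64 [405. 251.] 2082 [ 0.472 -0.24 ]
top keeper_peg 0.51 [409. 250.] 118 [ 0.474 -0.249]
top keeper_peg 0.48 [408. 226.] 1086 [ 0.53  -0.249]
top cassette 0.78 [408. 227.] 1082 [ 0.527 -0.249]
top tab_right 0.39 [420. 227.] 73 [ 0.528 -0.276]
top walker 0.59 [309. 190.] 462 [ 0.613 -0.014]
top tape 0.72 [304. 277.] 403 [ 0.408 -0.004]
top ruin 0.59 [335. 110.] 1318 [ 0.812 -0.074]
scene 485.7474044969056 319.1369516369968 193.8083460499199 [[-0.446, 0.669, -0.594, 1.253], [0.895, 0.332, -0.299, 0.312], [-0.003, -0.665, -0.747, 0.898], [0.0, 0.0, 0.0, 1.0]]
scene dock 0.97 [253. 169.] 1723 [ 0.604 -0.187]
scene keeper 0.47 [262. 132.] 111 [ 0.482 -0.237]
scene keeper_peg 0.58 [259. 134.] 127 [ 0.494 -0.238]
scene keeper_peg 0.31 [257. 168.] 1635 [ 0.599 -0.18 ]
scene cassette 0.94 [244. 147.] 833 [ 0.552 -0.247]
scene tab_left 0.43 [257. 150.] 162 [ 0.545 -0.213]
scene carton 0.73 [432. 215.] 6053 [0.554 0.232]
scene walker 0.92 [316. 218.] 647 [0.671 0.01 ]
scene tape 0.81 [361. 157.] 492 [0.457 0.024]
scene ruin 0.68 [249. 273.] 3094 [ 0.854 -0.044]
```

```bash
python3 - <<'E'
import cv2,numpy as np
a=cv2.imread("pics/top0.png"); b=cv2.imread("pics/scene0.png")
x=cv2.resize(a[170:300,340:470],None,fx=3,fy=3,interpolation=cv2.INTER_CUBIC)
y=cv2.resize(b[100:215,180:320],None,fx=2.9,fy=2.9,interpolation=cv2.INTER_CUBIC)
t=cv2.resize(a,(400,250)); s=cv2.resize(b,(400,250))
c=np.zeros((600,800,3),np.uint8); c[:250,:400]=t;c[:250,400:]=s
c[250:600,:390]=x[:350]; h=min(350,y.shape[0]);c[250:250+h,394:394+min(406,y.shape[1])]=y[:h,:406]
cv2.imwrite("pics/combo0.png",c)
E
```

```text
(no output)
```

View pics/combo0.png

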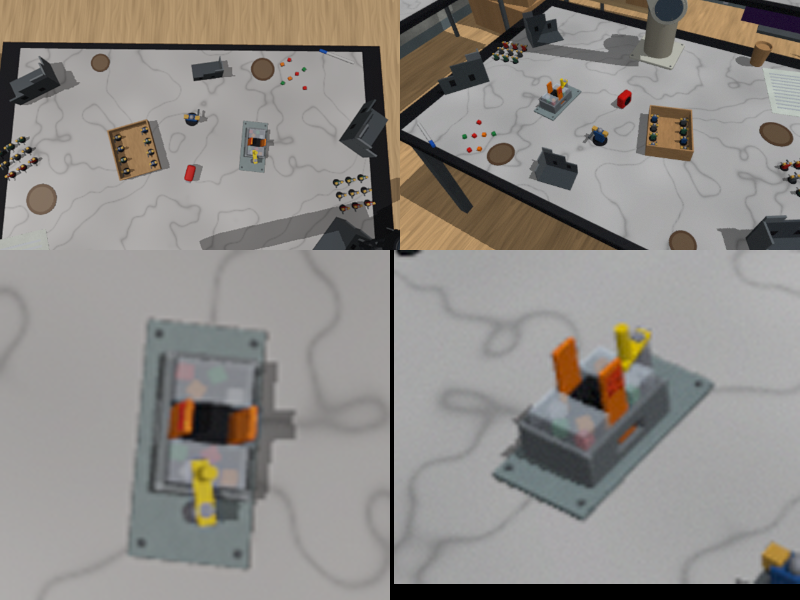

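The overview shows the dock on the right with the keeper towards the robot (peg at about 408,247 in the top view). The carton is on the left, and the walker and tape stand between them. Next I'll work out numbers.

```bash
python3 - <<'E'
from h import *
C=[(150,318),(270,332),(247,568),(129,553)]
P=[at_z("top",(340+x/3,170+(y-250)/3),0.008)[:2] for x,y in C]
print("plate",np.round(P,4).tolist(),"centre",np.mean(P,0))
for i in range(4):
    d=P[i]-P[(i+1)%4]; print(np.linalg.norm(d).round(4),np.degrees(np.arctan2(d[1],d[0])).round(1))
im=cv2.imread("pics/top0.png"); hsv=cv2.cvtColor(im,cv2.COLOR_BGR2HSV)
o=cv2.inRange(hsv,(5,180,120),(18,255,255)); o[:, :380]=0;o[:,440:]=0;o[:200]=0;o[250:]=0
n,l,s,c=cv2.connectedComponentsWithStats(o)
for i in range(1,n):
    if s[i,4]>8: print("orange",s[i],c[i],at_z("top",c[i],.1)[:2])
y=cv2.inRange(hsv,(22,150,120),(33,255,255)); y[:, :380]=0;y[:,440:]=0;y[:200]=0;y[280:]=0
n,l,s,c=cv2.connectedComponentsWithStats(y)
for i in range(1,n):
    if s[i,4]>8: print("yellow",s[i],c[i])
print("peg top", at_z("top",(340+205/3,170+(467-250)/3),.1025)[:2], "pivot",at_z("top",(340+207/3,170+(510-250)/3),.069)[:2])
k=cv2.inRange(hsv,(8,60,60),(22,220,255)); k[:180]=0;k[300:]=0;k[:,:160]=0;k[:,270:]=0
k=cv2.morphologyEx(k,cv2.MORPH_OPEN,np.ones((3,3)))
cs=max(cv2.findContours(k,0,1)[0],key=cv2.contourArea); r=cv2.boxPoints(cv2.minAreaRect(cs)); 
Q=[at_z("top",p,.06)[:2] for p in r]; print("carton px",r.round(),np.round(Q,3).tolist(),"c",np.mean(Q,0), [np.linalg.norm(Q[i]-Q[(i+1)%4]).round(3) for i in range(4)])
E
```

```text
plate [[0.6208, -0.2187], [0.6101, -0.3199], [0.4132, -0.2965], [0.4242, -0.1993]] centre [ 0.51709021 -0.2585908 ]
0.1017 84.0
0.1984 -6.8
0.0979 -96.5
0.1976 174.4
orange [397 221   8  11  57] [400.47368421 225.75438596] [ 0.52895803 -0.22792282]
orange [418 222   8  12  59] [421.57627119 227.72881356] [ 0.52495001 -0.27697982]
yellow [404 240   8  15  84] [407.29761905 246.77380952]
yellow [406 259   6   3  12] [408.33333333 259.83333333]
peg top [ 0.49054177 -0.24513392] pivot [ 0.45857778 -0.25257187]
carton px [[169. 208.]
 [236. 190.]
 [258. 271.]
 [191. 289.]] [[0.569, 0.324], [0.615, 0.163], [0.421, 0.104], [0.377, 0.261]] c [0.49544378 0.21313573] [np.float64(0.167), np.float64(0.203), np.float64(0.164), np.float64(0.202)]
```

```bash
python3 - <<'E'
from h import *
from scipy.spatial.transform import Rotation as R
s=manip.sense(); M=R.from_quat(s["tcp_rot"]).as_matrix(); print(M.round(3))
T=np.array(eyes.camera_info("wrist")["extrinsics"]); print((M.T@(T[:3,3]-s["ee_pos"])).round(3), (M.T@T[:3,:3]).round(2))
print("jaw yaw",np.degrees(np.arctan2(M[1,1],M[0,1])))
E
```

```text
[[ 0.     0.356 -0.935]
 [ 0.    -0.935 -0.356]
 [-1.    -0.    -0.   ]]
[-0.143 -0.    -0.085] [[-0.   -0.33  0.94]
 [ 1.   -0.    0.  ]
 [-0.    0.94  0.33]]
jaw yaw -69.15755269757364
```

move_arm(steps=[[[0.1,0.1,0.02,0,0,-0.015],[0.2,0.2,0.04,0,0,-0.03],[0.3,0.3,0.06,0,0,-0.05],[0.4,0.4,0.08,0,0,-0.07],[0.5,0.5,0.08,0,0,-0.09],[0.6,0.6,0.08,0,0,-0.11],[0.7,0.75,0.08,0,0,-0.13],[0.8,0.85,0.08,0,0,-0.14],[0.9,0.95,0.08,0,0,-0.15],[1,1,0.08,0,0,-0.15]]])

```text
time: 2.35
ee_pos: [0.4732, -0.3328, 0.2515]
tcp_rot: [-0.706, 0.038, 0.706, 0.038]
contact_force: [-0.3, -0.5, -0.0]
width: 0.0858
```

move_arm(steps=[[[0.1,0.15,0,0,0,0],[0.18,0.3,0,0,0,0],[0.18,0.32,0,0,0,0],[0.18,0.32,0,0,0,0]]])

```text
time: 2.85
ee_pos: [0.5172, -0.254, 0.2513]
tcp_rot: [-0.706, 0.038, 0.706, 0.038]
contact_force: [-0.2, 0.1, 0.6]
width: 0.0856
```

```bash
python3 - <<'E'
from h import *
s=manip.sense(); print(s["time"],s["ee_pos"],s["joint_positions"])
info=eyes.camera_info("wrist"); im=eyes.snapshot("wrist"); cv2.imwrite("pics/w1.png",im)
import pickle; pickle.dump(info,open("w1.pkl","wb"))
print(info["fx"],info["cx"],info["cy"])
for l in ["dock","keeper","keeper_peg","cassette","tab_left","tab_right"]:
    for r in cut_out("wrist",l)[:2]: print(l,round(r["confidence"],2),np.round(r["location"]),r["region"].sum())
u=np.array([.994,-.108]);v=np.array([.108,.994]);o=np.array([.528,-.26])
g=im.copy()
for a,b,z in [(-13,27.5,100),(13,27.5,100),(-13,-27.5,100),(13,-27.5,100),(-70,0,69),(-42,5,102.5),(50,30.5,60),(-50,30.5,60),(50,-30.5,60),(-50,-30.5,60)]:
    p=proj("wrist",[*(o+u*a/1e3+v*b/1e3),z/1e3],info); cv2.circle(g,tuple(int(q) for q in p.round()),2,(255,0,255),-1)
cv2.imwrite("pics/w1b.png",np.vstack([cv2.resize(g,None,fx=1.25,fy=1.25)]))
E
```

```text
2.85 [ 0.51720955 -0.25400738  0.25131264] [-4.76996723e-01  3.29200872e-01  1.72233273e+00 -3.62572969e-04
  1.09021631e+00  1.20047197e+00]
309.70691628693146 322.7339144763228 199.6470673961577
dock 0.62 [311. 154.] 7078
keeper 0.66 [322. 211.] 542
cassette 0.84 [328. 154.] 4702
tab_left 0.51 [300. 166.] 300
tab_right 0.79 [350. 162.] 321
```

View pics/w1b.png

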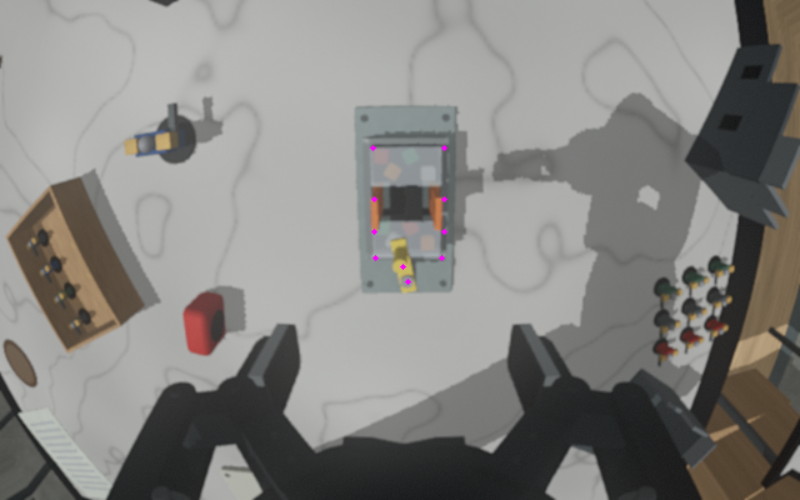

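```bash
python3 - <<'E'
from h import *
import pickle; info=pickle.load(open("w1.pkl","rb")); im=cv2.imread("pics/w1.png")
print(np.round(np.array(info["extrinsics"])[:3,3],3))
x0,y0,k=270,75,5
g=cv2.resize(im[y0:y0+165,x0:x0+110],None,fx=k,fy=k,interpolation=cv2.INTER_CUBIC)[:600+225]
g=cv2.resize(g,None,fx=.72,fy=.72)
cv2.imwrite("pics/w1c.png",g); print(g.shape)
E
```

```text
[ 0.602 -0.263  0.394]
(594, 396, 3)
```

View pics/w1c.png

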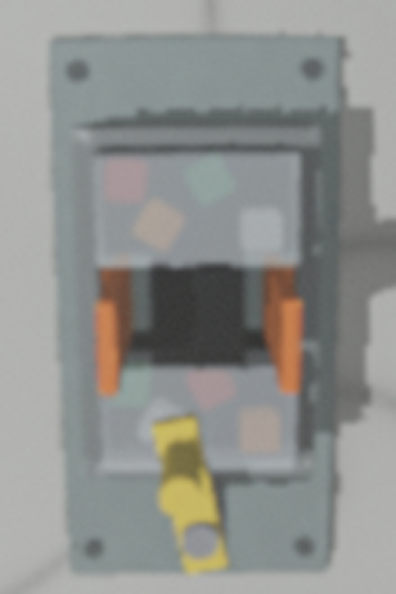

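```bash
python3 - <<'E'
from h import *
import pickle; info=pickle.load(open("w1.pkl","rb"))
f=lambda x,y,z:at_z("wrist",(270+x/3.6,75+y/3.6),z,info)[:2]
L=f(96,346,.1);Rr=f(302,346,.1); print("tabs",L,Rr,np.linalg.norm(L-Rr),"mid",(L+Rr)/2,"yaw",np.degrees(np.arctan2(*(L-Rr)[::-1]))-90)
a=f(98,300,.1);b=f(98,393,.1);print("tab len",np.linalg.norm(a-b))
C=[f(52,38,.008),f(343,38,.008),f(330,573,.008),f(70,573,.008)]
print(np.round(C,4).tolist(),np.mean(C,0)); 
for i in range(4):
    d=C[i]-C[(i+1)%4]; print(np.linalg.norm(d).round(4),np.degrees(np.arctan2(d[1],d[0])).round(1))
p=f(202,540,.0715); q=f(176,494,.1025); d=q-p
print("pivot",p,"peg",q,np.linalg.norm(d),np.degrees(np.arctan2(d[1],d[0])), "origin from pivot",p+.07*np.array([.994,-.108]))
E
```

```text
tabs [ 0.53197313 -0.2304378 ] [ 0.52603848 -0.28624829] 0.05612513048595157 mid [ 0.52900581 -0.25834305] yaw -6.069785052871978
tab len 0.026143863227339685
[[0.6203, -0.2185], [0.61, -0.3171], [0.4118, -0.2979], [0.4226, -0.1983]] [ 0.51615137 -0.25795045]
0.0992 84.0
0.1991 -5.6
0.1002 -96.2
0.1987 174.2
pivot [ 0.45915276 -0.25230692] peg [ 0.48768223 -0.2474974 ] 0.02893202902519939 9.568985146500463 origin from pivot [ 0.52873276 -0.25986692]
```

move_arm(steps=[[[-0.06,0.013,-0.05,0,0,0.03],[-0.12,0.026,-0.12,0,0,0.06],[-0.122,0.026,-0.2,0,0,0.08],[-0.122,0.026,-0.3,0,0,0.08],[-0.122,0.026,-0.4,0,0,0.08],[-0.122,0.026,-0.5,0,0,0.08],[-0.122,0.026,-0.6,0,0,0.08],[-0.122,0.026,-0.66,0,0,0.08],[-0.122,0.026,-0.685,0,0,0.08],[-0.122,0.026,-0.685,0,0,0.08]]], gripper=0.45, newtons=20)

```text
time: 4.45
ee_pos: [0.487, -0.2477, 0.0802]
tcp_rot: [-0.705, -0.051, 0.705, -0.051]
contact_force: [0.6, 0.1, -0.2]
width: 0.0384
```

move_arm(steps=[[[0,0,0,0,0,0],[0,0,0,0,0,0],[0,0,0,0,0,0],[0,0,0,0,0,0]]], gripper=0.19)

```text
time: 4.95
ee_pos: [0.487, -0.2476, 0.0803]
tcp_rot: [0.705, 0.051, -0.705, 0.051]
contact_force: [1.1, -0.3, 0.0]
width: 0.0163
```

```bash
python3 - <<'E'
from h import *
s=manip.sense(); print(s["time"],s["ee_pos"],s["width"],s["contact_force"],s["joint_positions"])
info=eyes.camera_info("wrist"); im=eyes.snapshot("wrist")
cv2.imwrite("pics/w2.png",cv2.resize(im[150:400,160:480],None,fx=2,fy=2))
piv=np.array([.4592,-.252])
for w in [8.5,20,30,40,50,60,70,80,88,92]:
    t=np.radians(w); p=piv+.028*np.array([np.cos(t),np.sin(t)])
    print(w,np.round((p-s["ee_pos"][:2])/.25,3),round((w-8.5)/180,3))
E
```

```text
4.95 [ 0.4869903  -0.24759821  0.08028566] 0.016333105318787792 [ 1.10399784 -0.34732583  0.03567252] [-4.92157025e-01  5.32166933e-01  1.89207066e+00  2.21256024e-05
  7.17019790e-01  9.34729314e-01]
8.5 [-0.    -0.001] 0.0
20 [-0.006  0.021] 0.064
30 [-0.014  0.038] 0.119
40 [-0.025  0.054] 0.175
50 [-0.039  0.068] 0.231
60 [-0.055  0.079] 0.286
70 [-0.073  0.088] 0.342
80 [-0.092  0.093] 0.397
88 [-0.107  0.094] 0.442
92 [-0.115  0.094] 0.464
```

View pics/w2.png

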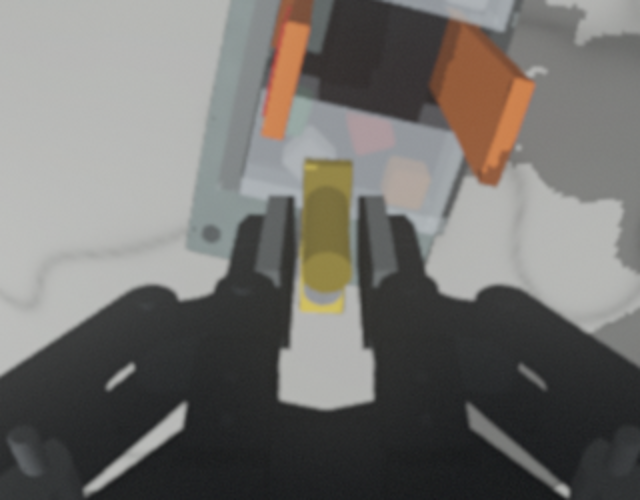

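The peg sits centred between the fingers and the bar lines up with the tool. Now I'll swing it.

move_arm(steps=[[[-0.003,0.012,0,0,0,0.04],[-0.008,0.026,0,0,0,0.08],[-0.014,0.038,0,0,0,0.12],[-0.023,0.052,0,0,0,0.165],[-0.034,0.064,0,0,0,0.21],[-0.047,0.074,0,0,0,0.26],[-0.062,0.083,0,0,0,0.31],[-0.079,0.089,0,0,0,0.36],[-0.098,0.094,0,0,0,0.415],[-0.115,0.094,0,0,0,0.464]]])

```text
time: 6.25
ee_pos: [0.4585, -0.224, 0.0802]
tcp_rot: [0.491, 0.509, -0.491, 0.509]
contact_force: [2.0, 1.2, 0.2]
width: 0.0165
```

move_arm(steps=[[[0,0,0,0,0,0],[0,0,0,0,0,0]]])

```text
time: 6.5
ee_pos: [0.4583, -0.2241, 0.0801]
tcp_rot: [0.493, 0.507, -0.493, 0.507]
contact_force: [-0.7, 0.2, -0.8]
width: 0.0161
```

```bash
python3 - <<'E'
from h import *
s=manip.sense(); print(s["time"],s["ee_pos"],s["width"],s["contact_force"],s["joint_positions"])
from scipy.spatial.transform import Rotation as R
M=R.from_quat(s["tcp_rot"]).as_matrix(); print("jaw",np.degrees(np.arctan2(M[1,1],M[0,1])))
info=eyes.camera_info("wrist"); im=eyes.snapshot("wrist")
cv2.imwrite("pics/w3.png",cv2.resize(im[150:400,160:480],None,fx=2,fy=2))
E
```

```text
6.5 [ 0.45827866 -0.2241496   0.08009489] 0.016063479399095592 [-0.68817939  0.20158968 -0.81832576] [-4.78197107e-01  4.94669335e-01  1.97155055e+00 -8.24389462e-05
  6.75282459e-01 -5.05973416e-01]
jaw 1.5951520397130745
```

View pics/w3.png

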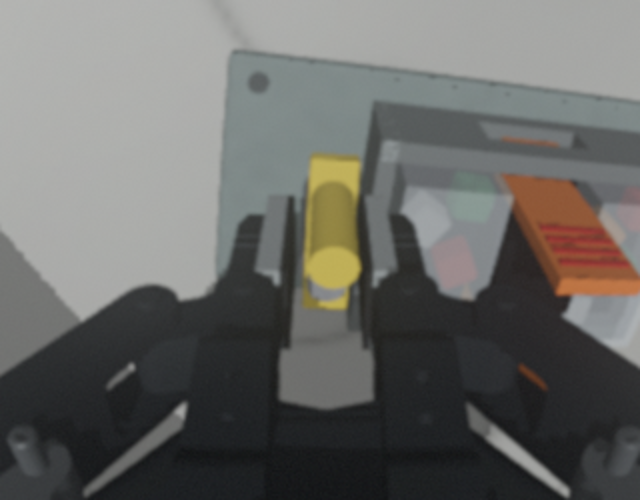

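move_arm(steps=[[[-0.006,0,0,0,0,0],[-0.012,0,0,0,0,0],[-0.012,0,0,0,0,0]]])

```text
time: 6.92
ee_pos: [0.455, -0.2241, 0.0801]
tcp_rot: [0.492, 0.508, -0.492, 0.508]
contact_force: [0.6, 0.2, -0.3]
width: 0.0165
```

move_arm(steps=[[[0,0,0,0,0,0],[0,0,0.04,0,0,0],[0,0,0.1,0,0,0],[0,0,0.2,0,0,0],[0,0,0.3,0,0,0],[0,0,0.4,0,0,0],[0.05,0,0.5,0,0,-0.05],[0.1,0,0.56,0,0,-0.1],[0.15,0,0.56,0,0,-0.15],[0.2,-0.02,0.56,0,0,-0.2]]], gripper=0.3)

```text
time: 8.18
ee_pos: [0.5057, -0.229, 0.2218]
tcp_rot: [0.626, 0.329, -0.625, 0.33]
contact_force: [0.4, -1.2, 0.9]
width: 0.0254
```

```bash
python3 - <<'E'
from h import *
from scipy.spatial.transform import Rotation as R
s=manip.sense(); M=R.from_quat(s["tcp_rot"]).as_matrix(); print(s["time"],s["ee_pos"],"jaw",np.degrees(np.arctan2(M[1,1],M[0,1])))
tgt=np.array([.529,-.259]); print((tgt-s["ee_pos"][:2])/.25)
E
```

```text
8.175 [ 0.50573332 -0.22898542  0.22179158] jaw -34.50968529038344
[ 0.09306671 -0.1200583 ]
```

move_arm(steps=[[[0.02,-0.02,0,0,0,-0.05],[0.04,-0.04,0,0,0,-0.1],[0.06,-0.06,0,0,0,-0.15],[0.08,-0.08,0,0,0,-0.2],[0.093,-0.1,0,0,0,-0.25],[0.093,-0.12,0,0,0,-0.3],[0.093,-0.12,0,0,0,-0.342],[0.093,-0.12,0,0,0,-0.342],[0.093,-0.12,0,0,0,-0.342]]], gripper=1)

```text
time: 9.3
ee_pos: [0.5284, -0.2591, 0.2207]
tcp_rot: [0.706, -0.035, -0.706, -0.035]
contact_force: [0.4, 0.1, -0.8]
width: 0.0849
```

```bash
python3 - <<'E'
from h import *
import pickle
from scipy.spatial.transform import Rotation as R
s=manip.sense(); M=R.from_quat(s["tcp_rot"]).as_matrix(); print(s["time"],s["ee_pos"],s["width"],"jaw",np.degrees(np.arctan2(M[1,1],M[0,1])))
info=eyes.camera_info("wrist"); im=eyes.snapshot("wrist"); pickle.dump(info,open("w4.pkl","wb"))
g=cv2.resize(im[40:240,260:400],None,fx=3,fy=3,interpolation=cv2.INTER_CUBIC); cv2.imwrite("pics/w4.png",g)
E
```

```text
9.3 [ 0.52843115 -0.25905813  0.22074385] 0.08486067611379544 jaw -95.6501258937794
```

View pics/w4.png

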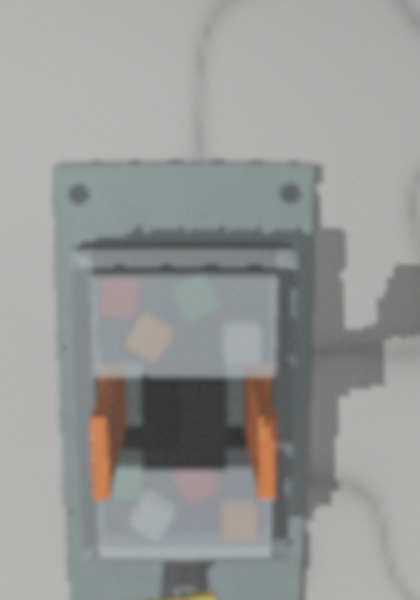

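```bash
python3 - <<'E'
from h import *
import pickle; info=pickle.load(open("w4.pkl","rb")); im=eyes.snapshot("wrist")
f=lambda x,y,z:at_z("wrist",(260+x/3,40+y/3),z,info)[:2]
L=f(91,458,.1);Rr=f(276,458,.1); print("tabs",L,Rr,np.linalg.norm(L-Rr),"mid",(L+Rr)/2,"yaw",np.degrees(np.arctan2(*(L-Rr)[::-1]))-90)
hsv=cv2.cvtColor(im,cv2.COLOR_BGR2HSV); y=cv2.inRange(hsv,(22,120,70),(35,255,255)); y[:200]=0; y[290:]=0; y[:,:250]=0; y[:,380:]=0
n,l,s,c=cv2.connectedComponentsWithStats(y); i=1+s[1:,4].argmax(); print(s[i],c[i])
for a in (94,98,100):
  t=np.radians(a-6); p=np.array([.4592,-.252]);d=np.array([np.cos(t),np.sin(t)])
  print(a,[proj("wrist",[*(p+d*r),z],info).round(1).tolist() for r,z in [(-.007,.069),(.045,.069),(.028,.1025)]])
cv2.imwrite("pics/w5.png",cv2.resize(im[215:290,250:350],None,fx=6,fy=6,interpolation=cv2.INTER_CUBIC))
E
```

```text
tabs [ 0.531174   -0.23056235] [ 0.52571364 -0.28567381] 0.05538130836450565 mid [ 0.52844382 -0.25811808] yaw -5.658309443319368
[289 261   9   9  68] [293.19117647 264.85294118]
94 [[328.5, 245.3], [280.5, 247.7], [293.5, 262.9]]
98 [[328.5, 244.9], [280.9, 250.3], [293.7, 264.6]]
100 [[328.5, 244.7], [281.2, 251.5], [293.9, 265.4]]
```

View pics/w5.png

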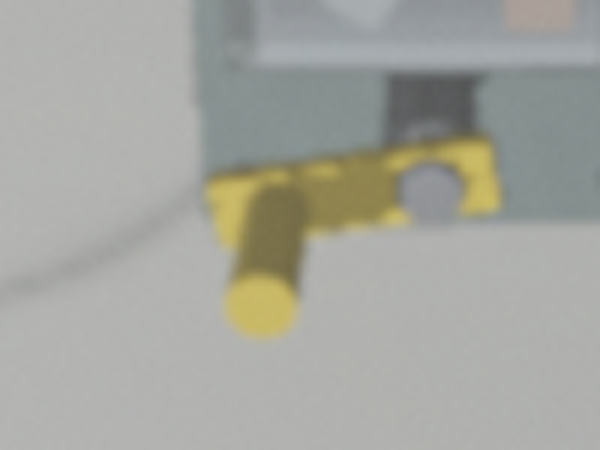

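The keeper is at about 1.7 rad: the peg top was seen at (293.7, 265.8), and 100° predicts (293.9, 265.4). Next I'll lower the gripper over the catches and pinch them.

move_arm(steps=[[[0.001,0.003,-0.1,0,0,0],[0.001,0.003,-0.2,0,0,0],[0.001,0.003,-0.3,0,0,0],[0.001,0.003,-0.38,0,0,0],[0.001,0.003,-0.45,0,0,0],[0.001,0.003,-0.52,0,0,0],[0.001,0.003,-0.58,0,0,0],[0.001,0.003,-0.61,0,0,0],[0.001,0.003,-0.619,0,0,0],[0.001,0.003,-0.619,0,0,0]]])

```text
time: 10.65
ee_pos: [0.5289, -0.2584, 0.0656]
tcp_rot: [0.706, -0.036, -0.706, -0.036]
contact_force: [-0.5, 0.5, 0.2]
width: 0.0854
```

move_arm(steps=[[[0,0,0,0,0,0],[0,0,0,0,0,0],[0,0,0,0,0,0],[0,0,0,0,0,0],[0,0,0,0,0,0],[0,0,0,0,0,0],[0,0,0,0,0,0],[0,0,0,0,0,0]]], gripper=0.3, newtons=26)

```text
time: 11.65
ee_pos: [0.5292, -0.258, 0.0665]
tcp_rot: [0.707, -0.036, -0.706, -0.036]
contact_force: [-1.1, 3.5, 9.4]
width: 0.0384
```

```bash
python3 - <<'E'
from h import *
for i in range(3): s=manip.sense(); im=eyes.snapshot("wrist"); print(s["width"],s["contact_force"],s["ee_pos"],s["ft_torque"])
sc=eyes.snapshot("scene")
a=cv2.resize(im[100:350,200:440],None,fx=1.9,fy=1.9); b=cv2.resize(sc[100:200,205:305],(340,340),interpolation=cv2.INTER_CUBIC)
c=np.zeros((475,800,3),np.uint8); c[:,:456]=a; c[:340,460:]=b; cv2.imwrite("pics/w6.png",c)
E
```

```text
0.038353405164158534 [-1.12402024  3.51348894  9.40069263] [ 0.5292469  -0.25803792  0.06649965] [0.60855936 0.21853235 0.05802361]
0.03856672376341362 [-1.37587282  3.17254821  9.36928191] [ 0.52923163 -0.25805199  0.06648489] [0.65118852 0.11739675 0.0694493 ]
0.03783291216507271 [-0.68353487  3.73292492  9.6622224 ] [ 0.52925275 -0.25807293  0.06650832] [0.56450984 0.1660213  0.04859455]
```

View pics/w6.png

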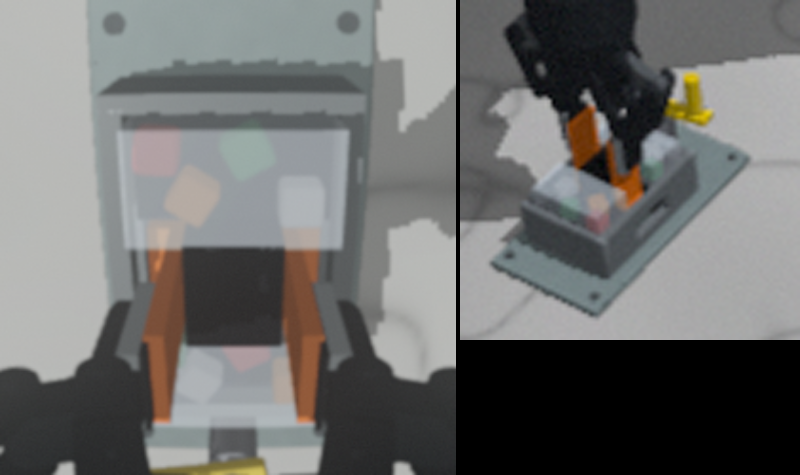

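Both catches are pinched between the pads. The width reads 38 mm, slightly under 41, probably from finger flex. I'll lift slowly, straight up.

move_arm(steps=[[[0,0,0.01,0,0,0],[0,0,0.02,0,0,0],[0,0,0.04,0,0,0],[0,0,0.06,0,0,0],[0,0,0.08,0,0,0],[0,0,0.1,0,0,0]]])

```text
time: 12.6
ee_pos: [0.5287, -0.2583, 0.0907]
tcp_rot: [0.706, -0.036, -0.706, -0.036]
contact_force: [-0.6, 0.1, -3.6]
width: 0.0379
```

move_arm(steps=[[[0,0,0.03,0,0,0],[0,0,0.07,0,0,0],[0,0,0.12,0,0,0],[0,0,0.18,0,0,0],[0,0,0.25,0,0,0],[0,0,0.32,0,0,0],[0,0,0.39,0,0,0],[0,0,0.45,0,0,0],[0,0,0.5,0,0,0],[0,0,0.5,0,0,0]]])

```text
time: 13.85
ee_pos: [0.5292, -0.2586, 0.2165]
tcp_rot: [0.707, -0.036, -0.706, -0.035]
contact_force: [1.3, 0.4, -3.2]
width: 0.038
```

```bash
python3 - <<'E'
from h import *
s=manip.sense(); print(s["time"],s["ee_pos"],s["width"],s["contact_force"],s["joint_positions"])
im=eyes.snapshot("wrist"); sc=eyes.snapshot("scene"); tp=eyes.snapshot("top"); cv2.imwrite("pics/top7.png",tp)
a=cv2.resize(im[100:350,200:440],None,fx=1.5,fy=1.5); b=sc[40:240,150:560]
c=np.zeros((580,800,3),np.uint8); c[:375,:360]=a; c[:200,370:780]=b; c[210:570,370:770]=cv2.resize(tp[150:330,130:330],(400,360)); cv2.imwrite("pics/w7.png",c)
for r in cut_out("top","carton"): print(r["confidence"],r["location"],at_z("top",r["location"],.03))
E
```

```text
13.85 [ 0.52922228 -0.2586102   0.21645239] 0.038020633199137975 [ 1.32667371  0.41575922 -3.20678656] [-4.74751726e-01  3.87368829e-01  1.72488835e+00  2.84177966e-05
  1.02734148e+00  1.19716630e+00]
0.57 [213.9, 236.1] [0.50410256 0.21886882 0.03      ]
```

View pics/w7.png

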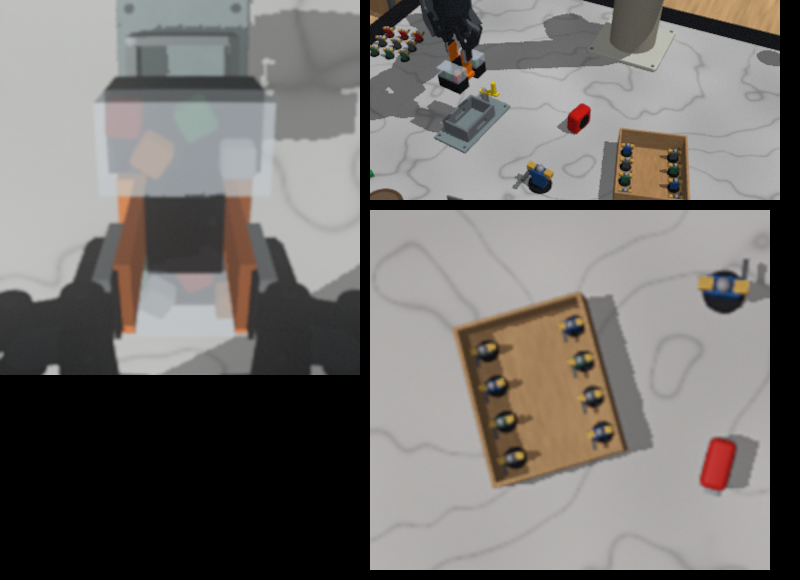

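```bash
python3 - <<'E'
from h import *
Q=[at_z("top",(130+(x-370)/2,150+(y-210)/2),.06)[:2] for x,y in [(456,327),(582,294),(626,450),(492,487)]]
c=np.mean(Q,0); print(np.round(Q,3).tolist(),c,[np.linalg.norm(Q[i]-Q[(i+1)%4]).round(3) for i in range(4)])
s=manip.sense(); print((c-s["ee_pos"][:2])/.25)
E
```

```text
[[0.568, 0.315], [0.61, 0.164], [0.423, 0.105], [0.378, 0.262]] [0.49461138 0.2113944 ] [np.float64(0.157), np.float64(0.196), np.float64(0.163), np.float64(0.197)]
[-0.1343437   1.87789058]
```

move_arm(steps=[[[-0.002,0.03,0,0,0,0],[-0.006,0.09,0,0,0,0.005],[-0.012,0.18,0,0,0,0.01],[-0.02,0.28,0,0,0,0.015],[-0.028,0.38,0,0,0,0.02],[-0.036,0.49,0,0,0,0.03],[-0.044,0.6,0,0,0,0.035],[-0.052,0.71,0,0,0,0.045],[-0.06,0.82,0,0,0,0.05],[-0.067,0.93,0,0,0,0.06]]])

```text
time: 15.3
ee_pos: [0.5111, -0.0236, 0.2154]
tcp_rot: [-0.706, -0.032, 0.706, -0.032]
contact_force: [-0.1, -0.7, -2.9]
width: 0.0382
```

move_arm(steps=[[[-0.008,0.11,0,0,0,0.005],[-0.016,0.22,0,0,0,0.01],[-0.024,0.33,0,0,0,0.02],[-0.032,0.44,0,0,0,0.03],[-0.04,0.55,0,0,0,0.04],[-0.048,0.66,0,0,0,0.045],[-0.055,0.76,0,0,0,0.05],[-0.061,0.85,0,0,0,0.055],[-0.065,0.91,0,0,0,0.06],[-0.067,0.945,0,0,0,0.062]]])

```text
time: 16.55
ee_pos: [0.4945, 0.2115, 0.2153]
tcp_rot: [-0.7, -0.1, 0.7, -0.1]
contact_force: [-0.6, -0.5, -3.9]
width: 0.0378
```

move_arm(steps=[[[0,0,0,0,0,0],[0,0,0,0,0,0],[0,0,0,0,0,0],[0,0,0,0,0,0],[0,0,0,0,0,0],[0,0,0,0,0,0],[0,0,0,0,0,0],[0,0,0,0,0,0]]])

```text
time: 17.55
ee_pos: [0.4951, 0.2105, 0.2153]
tcp_rot: [-0.7, -0.099, 0.7, -0.099]
contact_force: [-0.1, -0.2, -2.6]
width: 0.0374
```

```bash
python3 - <<'E'
from h import *
s=manip.sense(); print(s["time"],s["ee_pos"],s["tcp_rot"],s["width"],s["contact_force"],s["joint_positions"],abs(s["qvel"]).max())
print("err to carton",s["ee_pos"][:2]-[.4946,.2114])
im=eyes.snapshot("wrist"); sc=eyes.snapshot("scene"); tp=eyes.snapshot("top")
c=np.zeros((600,800,3),np.uint8); c[:300,:480]=cv2.resize(im,(480,300)); c[300:600,:400]=cv2.resize(sc[20:320,160:560],(400,300)); c[310:590,410:790]=cv2.resize(tp[150:290,140:330],(380,280)); cv2.imwrite("pics/w8.png",c)
for l in ["cassette","tab_left","tab_right"]:
  for r in cut_out("top",l)[:1]: print(l,r["confidence"],r["location"],at_z("top",r["location"],.2)[:2])
E
```

```text
17.55 [0.49513265 0.21045046 0.21529173] [-0.70006604 -0.09943156  0.70009665 -0.09942628] 0.037435745917290465 [-0.12258897 -0.24299156 -2.58937251] [3.79772811e-01 3.16657907e-01 1.83592733e+00 2.09268396e-05
 9.89047721e-01 1.66839509e+00] 0.0016118252783634422
err to carton [ 0.00053265 -0.00094954]
cassette 0.69 [213.1, 240.3] [0.48437873 0.18735609]
```

View pics/w8.png

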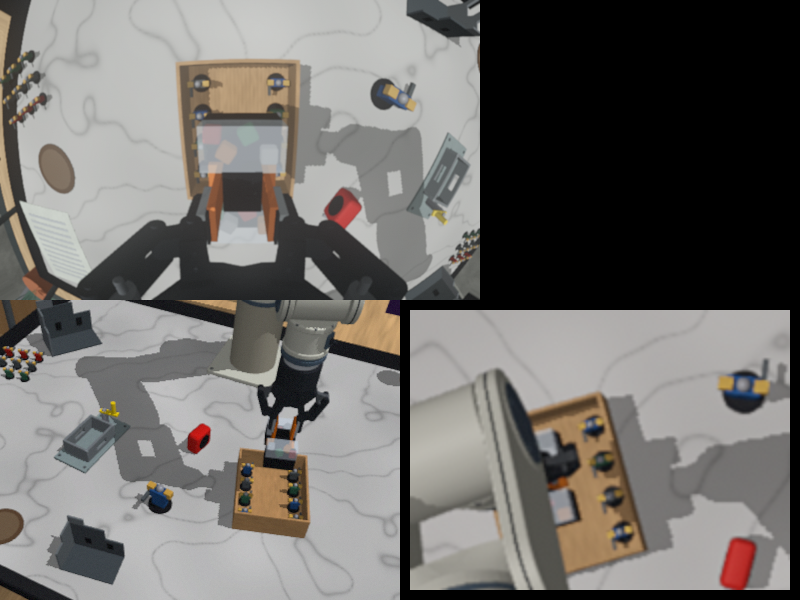

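The last picture shows the cassette level over the carton, still held by both catches. The walker, tape and ruin have not moved, and the keeper is aside. I'm handing the job in.

```bash
python3 -c "
from h import *
print(order.job_done())"
```

```text
the job is handed in; nothing more can be done
None
```

I swung the keeper aside, pinched both catches at 26 N, lifted the cassette straight out of the dock and carried it to over the carton's middle. I handed the job in with the arm still holding it there, at about 17.6 s of the 54 s allowed.

**Last checks before hand-in:**
- **Keeper:** it stood at about 1.7 rad, measured after the swing and before the lift. It still showed aside in the final picture.
- **Position:** the tool centre was about 1 mm from the measured middle of the carton.
- **Height:** the cassette's underside was at about 157 mm, worked out from the lift, so roughly 97 mm above the rim.
- **Held and still:** the wrist carried 2.6 N, which matches the cassette's weight. The highest joint speed was about 0.002 rad/s, and the cassette looked level in the pictures.
- **Bystanders:** the blue figure, tape measure, ruin and carton looked unmoved.

**Readings that disagreed:**
- **Grip width:** it read about 38 mm instead of the 41 mm expected for pinched catches. I put this down to finger or pad flex, since both catches showed pinched and the cassette came out freely.
- **Cassette position:** the trained network's top-view position for the cassette was about 25 mm off the tool. The arm hid much of the cassette in that view, so I relied on the tool pose and the wrist picture instead.

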